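Put the coffee corner back on its own coasters

ROBOT

A 6-joint arm with a two-finger parallel gripper is mounted at the origin on a cart in front of the work surface, level with it; the furniture and walls round the work are solid. World frame = base frame: x ahead of the robot, y to its left, z up, the work surface at z = 0. Lengths are in m, angles in rad, forces in N, time in s.
With the tool pointing down it reaches from about 0.275 to 1 m from the base axis. Payload 8.4 kg.
Tool frame: the origin (TCP) lies midway between the tips of the shut fingers; the grasp point (between the pads) lies 19 mm behind it; z points along the fingers, y is the line along which they close (so a half turn about z gives the same grasp; the last joint's range is limited). The gripper opens to 85 mm and grips with 20 to 120 N. Pads are 22 mm wide; open, the fingers measure 114 mm over their backs; the gripper's body (76 mm by 85 mm) begins 54 mm behind the grasp point. The pads swing forward as they close: fully open they stand 13 mm farther back than shut.
Start: joints at [1.176, 0.353, 1.633, -0, 1.155, -0.002], TCP at [0.239, 0.577, 0.231] pointing down, gripper open.
Joint ranges: [-2.63, 2.63], [-0.92, 2.1], [0.06, 2.66], [-1.3, 4.44], [0, 2.69], [-3.02, 3.02]. Speed limits (rad/s): [2.22, 2.22, 2.79, 3.14, 3.14, 3.14].

INTERFACE

Orientations are given as a unit quaternion [x, y, z, w].
In Python, from rig import r gives the robot as it stands.
- The arm moves only by the tool move_arm, never from a script. Its argument "motion" is a list of rows, each an object with "hand": the opening, from 0 (shut) to 1 (fully open); "travel": the shift along the world's x, y, z in cm, a list of three; "rot": the turn, a rotation vector about the world's x, y, z in rad, a list of three. In form: [{"hand": hand, "travel": [dx, dy, dz], "rot": [rx, ry, rz]}, ...]. A call has 1 to 12 rows; each row shifts and turns the commanded pose from where the row before left it; what a row does not reach is not made up. A row lasts 1/12 s, in which the tool goes at most 41.7 mm and 7.16 degrees, less where a joint would pass 70% of its speed; a pose out of reach is approached as far as the arm can. A call with a gripper value outside its range is refused whole. The fingers move at their own pace and stop on an object; "force" is the grip in N (left out, the last holds). Time passes only in rows, so rows that do not move let the fingers close. It gives the time, the measured TCP pose, the force, the opening and the grip force at its end, in the units of the state.
- r.read_state(): the state, without advancing time (a new reading comes with each control period).
- r.grab_frame(name): name is "scene" or "top"; returns a dict with "frame" (400x640x3 uint8, blue, green, red), "range_z" (400x640 float32, m along the optical axis (not along the pixel's ray), 0 where there is no reading), "fx", "fy", "cx", "cy" (pixels), "eye" and "rotation" of the camera in the world. Camera axes: x right, y down, z forward; pixel columns grow to the right and rows downward; lengths in m; the calibration is good to about 2 mm. A picture is of the moment at which its call begins.
- r.close_job(): hands the job in; it is judged then, once.
The state is a dict: "t": time; "joint_positions": joint angles; "joint_velocities": joint speeds; "joint_torque": joint torques, N m; "tcp_pos": TCP position; "tcp_rot": TCP orientation; "force": force on the tool from outside, world axes, zero at the start; "torque": the same for the moment, N m; "opening": opening from 0.0 (shut) to 1.0 (fully open); "gripper_force": force on a finger pad.
Only numpy, scipy, OpenCV 4.12 (cv2) and the standard library are available. Lean on these libraries where they do the work, as an engineer would, in place of code of your own. Each camera call takes 0.05 s, during which the arm holds its last target. There are 200 camera calls.

TASK

The coffee jar, the green glass and the brown milk jug are each standing on the wrong coaster. Swap them round so that each stands upright in the middle of its own: the coffee jar on the round coaster, the green glass (left upside down) on the square one, the milk jug on the long one; the empty steel trivet is free for parking one of them meanwhile. Do not tip them over, and leave the sugar bowl, the teal mug and the small tea glass where they are.

Things in the scene. Friction and masses are not known exactly. Their poses are not given: they have to be found in the camera images.
- coffee_jar_mid (a point): Centre (half-way up, on the axis) of the coffee jar: clear round jar full of dark coffee with a wooden lid of the same width that is fixed on; 66 mm diameter, 106 mm tall, about 0.34 kg. z axis up along the jar; round, so its yaw does not matter. Grasp round its upper half from above, so that the palm stays clear of the lid (top 53 mm above this point).
- green_glass_mid (a point): Centre (half-way up, on the axis) of the green drinking glass, which stands upside down and stays so: a plain cylinder of green-tinted glass, 52 mm diameter, 100 mm tall, about 0.16 kg. z axis up; yaw does not matter. Grasp round its upper half (top 50 mm above this point).
- milk_jug_mid (a point): Centre of the belly (half-way up, on the belly's axis, not counting the handle) of the small brown milk jug: 93 mm tall, belly 62 mm wide at its widest (30 mm above the underside) and narrowing to 48 mm just below the rim, about 0.33 kg, handle on its -y side reaching to 59 mm from this point (30 mm on the other, spout side). z axis up. Pinch the belly along the jug's x axis (62 mm), beside the handle, between half and two thirds of its height (rim 46 mm above this point).
- round_coaster_top (a point): Centre of the top of the round coaster, home of the coffee jar: wooden disc with cork inlay, 96 mm diameter, 8 mm thick, fixed to the worktop, which is at z = 0.
- square_coaster_top (a point): Centre of the top of the square coaster, home of the green glass: wood with cork inlay, 94 x 94 mm, 8 mm thick, fixed.
- long_coaster_top (a point): Centre of the top of the long rectangular coaster, home of the milk jug: wood with cork inlay, 94 mm (its x) x 140 mm (its y), 8 mm thick, fixed.
- trivet_top (a point): Centre of the top of the empty round steel trivet, the free spot for parking a thing: plain flat steel disc, 120 mm diameter, 8 mm thick, fixed.
- sugar_bowl: Bystander, leave alone: beige lidded sugar bowl, 68 mm diameter, 70 mm tall; origin at the centre of its underside.
- teal_mug: Bystander, leave alone: teal mug, 68 x 99 mm with its handle (along its -y), 73 mm tall; origin under the centre of its 68 x 99 mm outline.
- tea_glass: Bystander, leave alone: small amber tea glass, 39 mm diameter, 52 mm tall; origin at the centre of its underside.
There are look-alikes about, which are no part of the job. Leave any blue or orange look-alike of the part that bears long_coaster_top alone.

How it is judged:
By the outcome, as a careful person would: the job done as asked, in the order asked, and still so for the second after the job is handed in, with the robot touching nothing.
It also fails if it takes over 112 s, if anything falls off the work surface, if the arm or the gripper's body presses on something with over 40 N, if the wrist force passes 120 N, or if a joint passes its speed limit or range.

## Working session

There is one attempt and no reset: what is moved stays moved. The work goes in short steps, Python scripts to look and compute and a tool call to move; the robot and the scene stay as the last step left them, time stands still between calls to the robot, and variables do not carry over. Pictures are saved under pics/ and viewed, at most 14 in all, crops included, and the job is handed in when it is done.

Besides the shell and the picture viewer there is one more tool, called after "Request:" in YAML: its name, and indented under it one key for each argument. move_arm: Moves the arm, as the interface text tells. Its arguments: {"type":"object","properties":{"motion":{"type":"array","items":{"type":"object","properties":{"hand":{"type":"number"},"travel":{"type":"array","items":{"type":"number"}},"rot":{"type":"array","items":{"type":"number"}}}}},"force":{"type":"number"}},"required":["motion"]}

```bash
mkdir -p pics; cat > h.py <<'E'
import numpy as np,cv2
from rig import r
def world(f,u,v,z=None):
    R=np.array(f["rotation"]);e=np.array(f["eye"])
    if R.shape!=(3,3):
        from scipy.spatial.transform import Rotation as Q; R=Q.from_quat(R).as_matrix()
    d=R@np.array([(u-f["cx"])/f["fx"],(v-f["cy"])/f["fy"],1.])
    if z is None: return e+d*f["range_z"][int(v),int(u)]
    return e+d*(z-e[2])/d[2]
E
python3 - <<'E'
from h import *
import pickle
for n in("scene","top"):
    f=r.grab_frame(n);cv2.imwrite(f"pics/{n}0.png",f["frame"]);pickle.dump(f,open(n+"0.pkl","wb"))
    print(n,f["eye"],np.round(f["rotation"],3),f["fx"],f["cx"],f["cy"])
print(r.read_state())
E
```

```text
scene [ 0.0052944  -1.30007252  1.00802742] [ 0.874 -0.187  0.097 -0.438] 452.6067084369681 316.4483785191412 201.3011694007774
top [ 0.36871348 -0.15835928  1.75139301] [-0.698  0.714 -0.041  0.027] 419.45836236639815 320.06754315467305 197.34700531572437
{'t': 0.1, 'joint_positions': array([ 1.17560738e+00,  3.53588926e-01,  1.63406431e+00, -6.49188443e-06,
        1.15519013e+00, -2.39558103e-03]), 'joint_velocities': array([ 0.00063283, -0.00109771, -0.00176026, -0.00117644,  0.00198885,
        0.00016195]), 'joint_torque': array([-1.65839741e-03, -6.06353259e+01, -3.42819107e+01, -1.43332468e-04,
        4.00130753e-03,  1.00904322e-05]), 'tcp_pos': array([0.23906637, 0.57700796, 0.23062854]), 'tcp_rot': array([ 1.95135234e-01,  9.80776146e-01, -6.13625832e-04, -1.20588309e-04]), 'force': array([-1.03584437, -0.06563679,  0.4820911 ]), 'torque': array([-0.0283594 ,  0.00764904, -0.00496864]), 'gripper_force': 0.0, 'opening': 1.0014855547580928}
```

View pics/scene0.png

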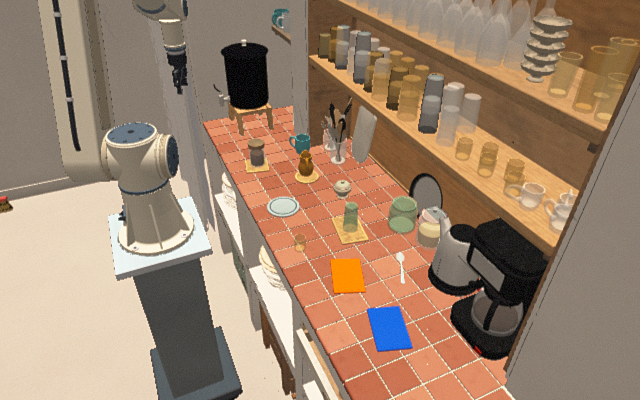

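View pics/top0.png

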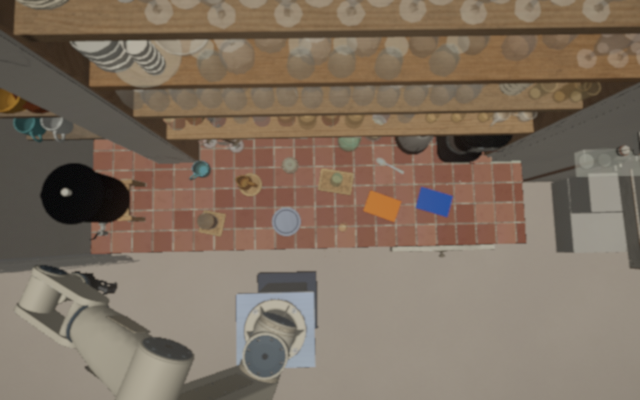

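The coffee jar stands on a square coaster at top (209,222), the brown jug on the round one at (249,184), and the green glass on the long wooden one at (336,181). The round disc at (286,221) looks like the trivet. The orange (382,206) and blue (434,201) pads are the look-alikes; the wooden one under the glass fits the long coaster. I'll confirm this in an enlarged crop.

```bash
python3 - <<'E'
import pickle
from h import *
f=pickle.load(open("top0.pkl","rb"));g=pickle.load(open("scene0.pkl","rb"))
cv2.imwrite("pics/topc.png",cv2.resize(f["frame"][140:250,185:360],(700,440)[:2] and (787,495),interpolation=cv2.INTER_CUBIC))
cv2.imwrite("pics/scenec.png",cv2.resize(g["frame"][125:265,235:395],(640,560),interpolation=cv2.INTER_CUBIC))
E
```

```text
(no output)
```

View pics/topc.png

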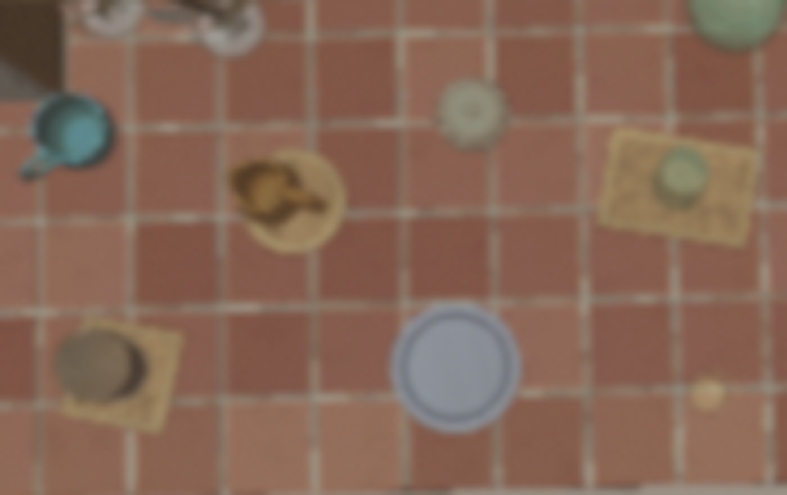

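View pics/scenec.png

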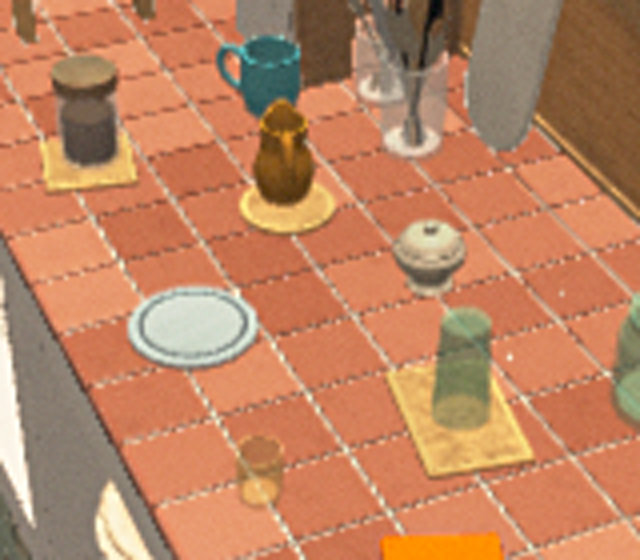

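Crop confirms it: wooden square (jar), wooden round (jug, with its handle towards lower right), wooden long (glass) and the plain disc at crop (457,368) as trivet. Now measuring.

```bash
python3 - <<'E'
import pickle
from h import *
f=pickle.load(open("top0.pkl","rb"));g=pickle.load(open("scene0.pkl","rb"))
T=lambda x,y,z:np.round(world(f,185+x/4.497-.4,140+y/4.5-.4,z),4)[:2]
for n,x,y,z in [("square",124,373,.008),("round",294,201,.008),("long",680,188,.008),("trivet",457,368,.008),("jar",92,364,.114),("glass",683,173,.108),("bowl",472,112,.06),("mug",75,130,.073),("tea",708,394,.052),("long-end1",606.5,177,.008),("long-end2",753,198,.008),("sqA",136,324,.008)]: print(n,T(x,y,z))
S=lambda x,y,z:np.round(world(g,235+x/4-.4,125+y/4-.4,z),4)[:2]
for n,x,y,z in [("S glass top",466,322,.108),("S glass bot",461,412,.008),("S jar top",85,72,.114),("S triv",193,325,.008),("S round",287,207,.008),("S sq",89,160,.008),("S long",461,420,.008)]: print(n,S(x,y,z))
def cloud(f):
    v,u=np.mgrid[:400,:640];R=f["rotation"]
    from scipy.spatial.transform import Rotation as Q
    d=np.stack([(u-f["cx"])/f["fx"],(v-f["cy"])/f["fy"],np.ones_like(u)],-1)*f["range_z"][...,None]
    return Q.from_quat(R).apply(d.reshape(-1,3))+np.array(f["eye"])
c=np.vstack([cloud(f),cloud(g)])
rc=T(294,201,.008)
for nm,ce in(("jug",rc),("jar",T(92,364,.114)),("glass",T(683,173,.108))):
    for a,b in((.02,.035),(.035,.05),(.05,.07),(.07,.085),(.085,.12)):
        p=c[(np.hypot(*(c[:,:2]-ce).T)<.075)&(c[:,2]>a)&(c[:,2]<b)]
        if len(p): print(nm,a,len(p),p.min(0).round(3)[:2],p.max(0).round(3)[:2])
p=c[(np.hypot(*(c[:,:2]-rc).T)<.075)&(c[:,2]>.055)];print(p[np.argsort(p[:,2])].round(3).tolist())
E
```

```text
square [0.4425 0.2518]
round [0.5985 0.095 ]
long [ 0.6034 -0.264 ]
trivet [ 0.4403 -0.0537]
jar [0.4464 0.2544]
glass [ 0.6032 -0.2609]
bowl [ 0.6696 -0.0739]
mug [0.6579 0.2805]
tea [ 0.4102 -0.2816]
long-end1 [ 0.6151 -0.1956]
long-end2 [ 0.5926 -0.3319]
sqA [0.4874 0.2409]
S glass top [ 0.6019 -0.2663]
S glass bot [ 0.6046 -0.2631]
S jar top [0.4425 0.2472]
S triv [ 0.4383 -0.0549]
S round [0.5933 0.0892]
S sq [0.4404 0.2526]
S long [ 0.5996 -0.2725]
jug 0.02 67 [0.571 0.078] [0.626 0.133]
jug 0.035 71 [0.569 0.06 ] [0.628 0.138]
jug 0.05 113 [0.57  0.054] [0.626 0.138]
jug 0.07 89 [0.578 0.051] [0.622 0.14 ]
jug 0.085 153 [0.576 0.059] [0.625 0.144]
jar 0.02 57 [0.395 0.216] [0.468 0.257]
jar 0.035 51 [0.411 0.216] [0.469 0.258]
jar 0.05 92 [0.41  0.213] [0.472 0.259]
jar 0.07 75 [0.409 0.217] [0.474 0.254]
jar 0.085 404 [0.409 0.217] [0.476 0.286]
glass 0.02 62 [ 0.574 -0.305] [ 0.623 -0.21 ]
glass 0.035 65 [ 0.577 -0.29 ] [ 0.623 -0.242]
glass 0.05 87 [ 0.578 -0.29 ] [ 0.621 -0.241]
glass 0.07 52 [ 0.579 -0.287] [ 0.619 -0.25 ]
glass 0.085 251 [ 0.581 -0.29 ] [ 0.625 -0.243]
[
[... 6785 characters left out ...]
, [0.584, 0.074, 0.097], [0.584, 0.079, 0.097], [0.605, 0.137, 0.097], [0.588, 0.082, 0.098], [0.592, 0.086, 0.098], [0.62, 0.097, 0.098], [0.613, 0.137, 0.099], [0.613, 0.137, 0.099], [0.587, 0.066, 0.099], [0.61, 0.139, 0.099], [0.62, 0.121, 0.099], [0.588, 0.078, 0.099], [0.62, 0.125, 0.099], [0.613, 0.133, 0.099], [0.624, 0.109, 0.099], [0.609, 0.137, 0.099], [0.597, 0.133, 0.099], [0.589, 0.08, 0.099], [0.591, 0.066, 0.099], [0.595, 0.078, 0.1], [0.587, 0.074, 0.1], [0.595, 0.074, 0.1], [0.591, 0.074, 0.1], [0.616, 0.129, 0.101], [0.616, 0.133, 0.101], [0.591, 0.07, 0.101], [0.591, 0.081, 0.101], [0.611, 0.089, 0.101], [0.591, 0.077, 0.101], [0.595, 0.085, 0.105], [0.599, 0.135, 0.109]]
```

Request:
move_arm:
  motion:
    - {"hand": 1,"travel": [1.5,-3.5,0],"rot": [0,0,-0.12]}
    - {"hand": 1,"travel": [1.5,-3.5,0],"rot": [0,0,-0.12]}
    - {"hand": 1,"travel": [1.5,-3.5,0],"rot": [0,0,-0.12]}
    - {"hand": 1,"travel": [1.5,-3.5,0],"rot": [0,0,-0.12]}
    - {"hand": 1,"travel": [1.5,-3.5,0],"rot": [0,0,-0.12]}
    - {"hand": 1,"travel": [1.5,-3.5,0],"rot": [0,0,-0.12]}
    - {"hand": 1,"travel": [1.5,-3.5,0],"rot": [0,0,-0.12]}
    - {"hand": 1,"travel": [1.5,-3.5,0],"rot": [0,0,-0.12]}
    - {"hand": 1,"travel": [1.5,-3.5,0],"rot": [0,0,-0.12]}
    - {"hand": 1,"travel": [1.5,-3.5,0],"rot": [0,0,-0.12]}
    - {"hand": 1,"travel": [1.5,-3.5,0],"rot": [0,0,-0.12]}
    - {"hand": 1,"travel": [1.5,-3.5,0],"rot": [0,0,-0.12]}
  force: 35

```text
t: 1.1
tcp_pos: [0.4194, 0.1556, 0.2313]
tcp_rot: [0.795, 0.606, 0.0, -0.0]
force: [1.3, 0.6, -0.7]
opening: 1.001
gripper_force: 0.0
```

Request:
move_arm:
  motion:
    - {"hand": 1,"travel": [1.53,-3.5,0]}
    - {"hand": 1,"travel": [1.53,-3.5,0]}
    - {"hand": 1,"travel": [1.53,-3.5,0]}
    - {"hand": 1,"travel": [1.53,-3.5,0]}
    - {"hand": 1,"travel": [1.53,-3.5,0]}
    - {"hand": 1,"travel": [1.53,-3.5,0]}
    - {"hand": 1,"travel": [1.53,-3.5,0]}
    - {"hand": 1,"travel": [1.53,-3.5,0]}
    - {"hand": 1,"travel": [1.53,-3.5,0]}
    - {"hand": 1,"travel": [1.53,-3.5,0]}
    - {"hand": 1,"travel": [1.53,-3.5,0]}
    - {"hand": 1,"travel": [1.5,-3.5,0]}

```text
$.motion[0]: bad value
```

```bash
python3 - <<'E'
from h import *
f=r.grab_frame("scene");cv2.imwrite("pics/s1.png",cv2.resize(f["frame"][100:280,260:460],(800,720)[:2] and (660,594),interpolation=cv2.INTER_CUBIC))
print(r.read_state()["tcp_pos"])
g=r.grab_frame("top");cv2.imwrite("pics/t1.png",cv2.resize(g["frame"][140:250,185:360],(787,495),interpolation=cv2.INTER_CUBIC))
E
```

```text
[0.42153526 0.15056699 0.23127561]
```

View pics/s1.png

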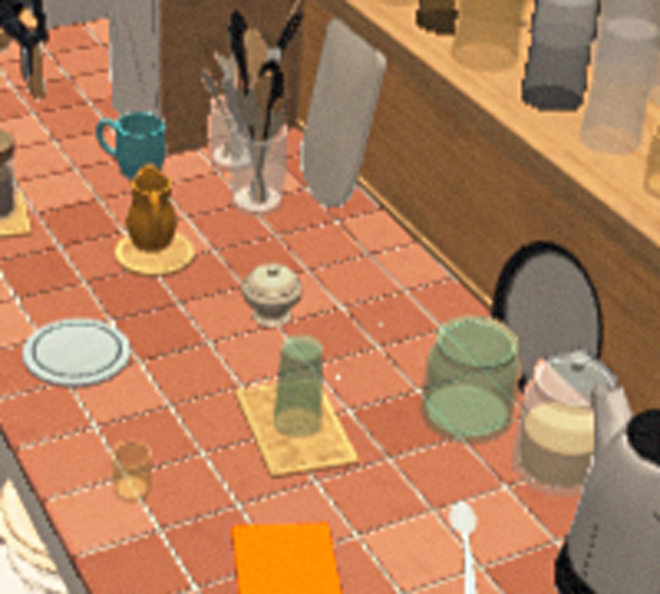

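Nothing moved (the row needed "rot"). The scene is unchanged. I'll go on with rot included.

Request:
move_arm:
  motion:
    - {"hand": 1,"travel": [1.53,-3.5,0],"rot": [0,0,0]}
    - {"hand": 1,"travel": [1.53,-3.5,0],"rot": [0,0,0]}
    - {"hand": 1,"travel": [1.53,-3.5,0],"rot": [0,0,0]}
    - {"hand": 1,"travel": [1.53,-3.5,0],"rot": [0,0,0]}
    - {"hand": 1,"travel": [1.53,-3.5,0],"rot": [0,0,0]}
    - {"hand": 1,"travel": [1.53,-3.5,0],"rot": [0,0,0]}
    - {"hand": 1,"travel": [1.53,-3.5,0],"rot": [0,0,0]}
    - {"hand": 1,"travel": [1.53,-3.5,0],"rot": [0,0,0]}
    - {"hand": 1,"travel": [1.53,-3.5,0],"rot": [0,0,0]}
    - {"hand": 1,"travel": [1.53,-3.5,0],"rot": [0,0,0]}
    - {"hand": 1,"travel": [1.5,-2,0],"rot": [0,0,0]}
    - {"hand": 1,"travel": [0,0,0],"rot": [0,0,0]}

```text
t: 2.2
tcp_pos: [0.5894, -0.216, 0.2308]
tcp_rot: [0.794, 0.608, 0.0, 0.001]
force: [-0.7, 0.0, 0.9]
opening: 1.002
gripper_force: 0.0
```

```bash
python3 - <<'E'
from h import *
f=r.grab_frame("scene");cv2.imwrite("pics/s2.png",cv2.resize(f["frame"][100:280,260:460],(660,594),interpolation=cv2.INTER_CUBIC))
print(r.read_state()["tcp_pos"])
E
```

```text
[ 0.58798338 -0.21383742  0.23046177]
```

View pics/s2.png

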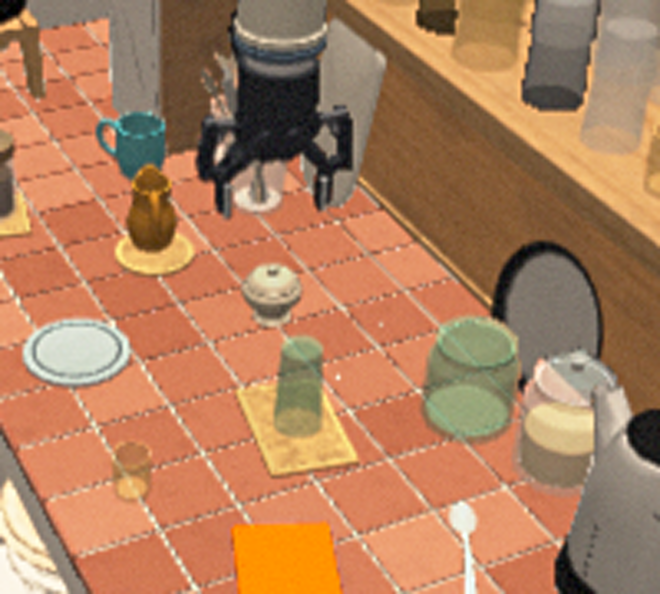

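Gripper is above and behind the glass, at (275,120); glass at (300,385). Shift over and come half-way down.

Request:
move_arm:
  motion:
    - {"hand": 1,"travel": [0.5,-1.7,0],"rot": [0,0,0]}
    - {"hand": 1,"travel": [0.5,-1.7,0],"rot": [0,0,0]}
    - {"hand": 1,"travel": [0.5,-1.6,0],"rot": [0,0,0]}
    - {"hand": 1,"travel": [0,0,-2.5],"rot": [0,0,0]}
    - {"hand": 1,"travel": [0,0,-2.5],"rot": [0,0,0]}
    - {"hand": 1,"travel": [0,0,-2],"rot": [0,0,0]}
    - {"hand": 1,"travel": [0,0,0],"rot": [0,0,0]}
    - {"hand": 1,"travel": [0,0,0],"rot": [0,0,0]}

```text
t: 2.92
tcp_pos: [0.6015, -0.2614, 0.1606]
tcp_rot: [0.793, 0.609, -0.001, -0.001]
force: [-0.4, -0.2, 0.7]
opening: 0.999
gripper_force: 0.0
```

```bash
python3 - <<'E'
from h import *
f=r.grab_frame("scene");cv2.imwrite("pics/s3.png",cv2.resize(f["frame"][130:250,290:410],(600,600),interpolation=cv2.INTER_CUBIC))
print(r.read_state()["tcp_pos"])
E
```

```text
[ 0.60243777 -0.26189726  0.16197015]
```

View pics/s3.png

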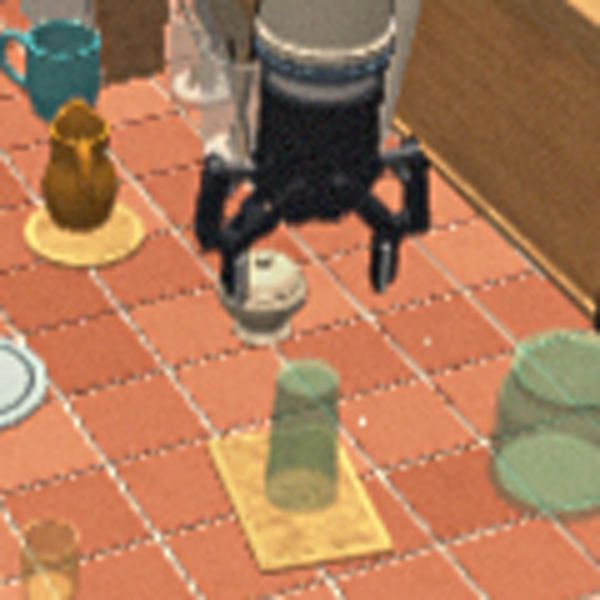

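Gripper is centred over the glass (tips at ~(307,290), glass top at (307,375) in the crop). Descend and grip.

Request:
move_arm:
  motion:
    - {"hand": 1,"travel": [0,-0.3,-2],"rot": [0,0,0]}
    - {"hand": 1,"travel": [0,0,-2],"rot": [0,0,0]}
    - {"hand": 1,"travel": [0,0,-2],"rot": [0,0,0]}
    - {"hand": 1,"travel": [0,0,-2],"rot": [0,0,0]}
    - {"hand": 1,"travel": [0,0,-1.4],"rot": [0,0,0]}
    - {"hand": 1,"travel": [0,0,0],"rot": [0,0,0]}
    - {"hand": 0.4,"travel": [0,0,0],"rot": [0,0,0]}
    - {"hand": 0.4,"travel": [0,0,0],"rot": [0,0,0]}
    - {"hand": 0.4,"travel": [0,0,0],"rot": [0,0,0]}
    - {"hand": 0.4,"travel": [0,0,0],"rot": [0,0,0]}
    - {"hand": 0.4,"travel": [0,0,0],"rot": [0,0,0]}
    - {"hand": 0.4,"travel": [0,0,0],"rot": [0,0,0]}
  force: 30

```text
t: 3.97
tcp_pos: [0.6032, -0.2661, 0.0691]
tcp_rot: [0.793, 0.609, 0.001, 0.001]
force: [0.3, -0.0, 5.0]
opening: 0.515
gripper_force: 29.8
```

Request:
move_arm:
  motion:
    - {"hand": 0.4,"travel": [0,0,0],"rot": [0,0,0]}
    - {"hand": 0.4,"travel": [0,0,0.7],"rot": [0,0,0]}
    - {"hand": 0.4,"travel": [0,0,1.3],"rot": [0,0,0]}
    - {"hand": 0.4,"travel": [0,0,2],"rot": [0,0,0]}
    - {"hand": 0.4,"travel": [0,0,2],"rot": [0,0,0]}
    - {"hand": 0.4,"travel": [0,0,2],"rot": [0,0,0]}
    - {"hand": 0.4,"travel": [0,0,0],"rot": [0,0,0]}
    - {"hand": 0.4,"travel": [0,0,0],"rot": [0,0,0]}

```text
t: 4.63
tcp_pos: [0.6032, -0.266, 0.1494]
tcp_rot: [0.793, 0.609, 0.001, 0.002]
force: [-0.5, -0.1, -2.9]
opening: 0.516
gripper_force: 31.2
```

```bash
python3 - <<'E'
from h import *
f=r.grab_frame("scene");cv2.imwrite("pics/s4.png",cv2.resize(f["frame"][130:250,290:410],(600,600),interpolation=cv2.INTER_CUBIC))
s=r.read_state();print(s["tcp_pos"],s["opening"],s["gripper_force"],s["force"])
E
```

```text
[ 0.60231348 -0.26561197  0.14794203] 0.5197373433355011 31.183600082003977 [-0.78182729  0.08960414 -1.30447321]
```

View pics/s4.png

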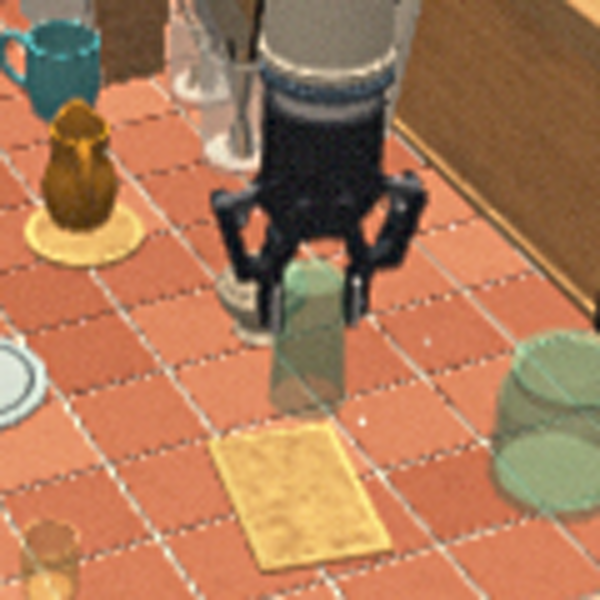

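Glass is held upright and clear. Carry it to the trivet.

Request:
move_arm:
  motion:
    - {"hand": 0.4,"travel": [-1,1.3,0],"rot": [0,0,0]}
    - {"hand": 0.4,"travel": [-1.8,2.3,0],"rot": [0,0,0]}
    - {"hand": 0.4,"travel": [-2.2,2.9,0],"rot": [0,0,0]}
    - {"hand": 0.4,"travel": [-2.2,2.9,0],"rot": [0,0,0]}
    - {"hand": 0.4,"travel": [-2.2,2.9,0],"rot": [0,0,0]}
    - {"hand": 0.4,"travel": [-2.2,2.9,0],"rot": [0,0,0]}
    - {"hand": 0.4,"travel": [-2.2,2.9,0],"rot": [0,0,0]}
    - {"hand": 0.4,"travel": [-1.7,2.1,0],"rot": [0,0,0]}
    - {"hand": 0.4,"travel": [-1,1,0],"rot": [0,0,0]}
    - {"hand": 0.4,"travel": [0,0,0],"rot": [0,0,0]}
    - {"hand": 0.4,"travel": [0,0,0],"rot": [0,0,0]}
    - {"hand": 0.4,"travel": [0,0,0],"rot": [0,0,0]}

```text
t: 5.68
tcp_pos: [0.4383, -0.0543, 0.1473]
tcp_rot: [0.793, 0.609, 0.0, 0.0]
force: [0.8, -0.2, -1.0]
opening: 0.517
gripper_force: 31.2
```

Request:
move_arm:
  motion:
    - {"hand": 0.4,"travel": [0,0,-2],"rot": [0,0,0]}
    - {"hand": 0.4,"travel": [0,0,-2],"rot": [0,0,0]}
    - {"hand": 0.4,"travel": [0,0,-1.6],"rot": [0,0,0]}
    - {"hand": 0.4,"travel": [0,0,-1],"rot": [0,0,0]}
    - {"hand": 0.4,"travel": [0,0,-0.6],"rot": [0,0,0]}
    - {"hand": 0.4,"travel": [0,0,-0.4],"rot": [0,0,0]}
    - {"hand": 0.4,"travel": [0,0,-0.2],"rot": [0,0,0]}
    - {"hand": 0.4,"travel": [0,0,-0.1],"rot": [0,0,0]}
    - {"hand": 0.4,"travel": [0,0,0],"rot": [0,0,0]}
    - {"hand": 0.4,"travel": [0,0,0],"rot": [0,0,0]}

```text
t: 6.52
tcp_pos: [0.4378, -0.0537, 0.0691]
tcp_rot: [0.793, 0.609, 0.0, 0.0]
force: [-1.2, 0.7, 3.1]
opening: 0.515
gripper_force: 31.6
```

Request:
move_arm:
  motion:
    - {"hand": 0.7,"travel": [0,0,0],"rot": [0,0,0]}
    - {"hand": 0.9,"travel": [0,0,0],"rot": [0,0,0]}
    - {"hand": 1,"travel": [0,0,0],"rot": [0,0,0]}
    - {"hand": 1,"travel": [0,0,0],"rot": [0,0,0]}
    - {"hand": 1,"travel": [0,0,2],"rot": [0,0,0]}
    - {"hand": 1,"travel": [0,0,3],"rot": [0,0,0]}
    - {"hand": 1,"travel": [0,0,3],"rot": [0,0,0]}
    - {"hand": 1,"travel": [0,0,3],"rot": [0,0,0]}
    - {"hand": 1,"travel": [0,0,2],"rot": [0,0,0]}
    - {"hand": 1,"travel": [0,0,0],"rot": [0,0,0]}

```text
t: 7.35
tcp_pos: [0.4398, -0.0539, 0.2024]
tcp_rot: [0.793, 0.609, 0.003, 0.002]
force: [0.5, -0.1, 2.0]
opening: 1.005
gripper_force: 0.0
```

```bash
python3 - <<'E'
from h import *
import pickle
f=r.grab_frame("scene");cv2.imwrite("pics/s5.png",cv2.resize(f["frame"][120:270,235:385],(600,600),interpolation=cv2.INTER_CUBIC))
pickle.dump(f,open("s5.pkl","wb"));pickle.dump(r.grab_frame("top"),open("t5.pkl","wb"))
s=r.read_state();print(s["tcp_pos"])
P=lambda x,y,z=.008:world(f,290+x/5-.4,130+y/5-.4,z)[:2]
c=[P(209,438),P(333,422),P(393,550),P(262,571)];print(np.round(c,4),np.mean(c,0))
E
```

```text
[ 0.43768442 -0.05364483  0.19884841]
[[ 0.5715 -0.1861]
 [ 0.6603 -0.2054]
 [ 0.6316 -0.3428]
 [ 0.5426 -0.326 ]] [ 0.60147929 -0.26506051]
```

View pics/s5.png

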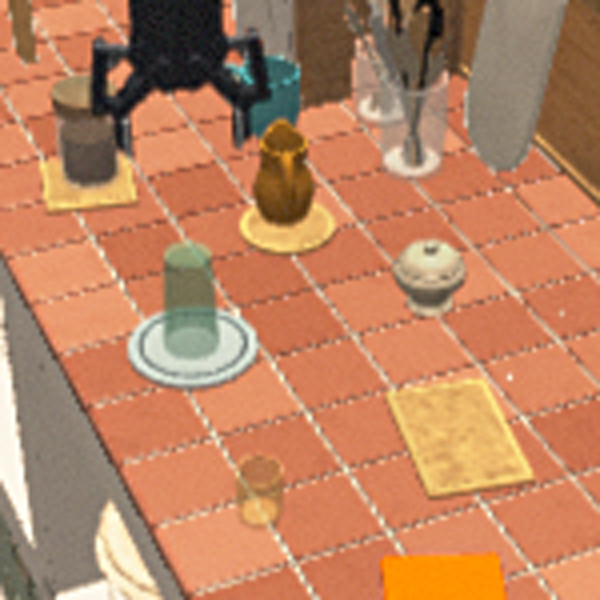

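Glass stands upright on the trivet at (190,300). Jug at (283,175). Go over the jug.

Request:
move_arm:
  motion:
    - {"hand": 1,"travel": [2.7,2.7,0],"rot": [0,0,0]}
    - {"hand": 1,"travel": [2.7,2.7,0],"rot": [0,0,0]}
    - {"hand": 1,"travel": [2.7,2.8,0],"rot": [0,0,0]}
    - {"hand": 1,"travel": [2.7,2.8,0],"rot": [0,0,0]}
    - {"hand": 1,"travel": [2.7,2.7,0],"rot": [0,0,0]}
    - {"hand": 1,"travel": [2.7,2.7,0],"rot": [0,0,0]}
    - {"hand": 1,"travel": [0,0,-3],"rot": [0,0,0]}
    - {"hand": 1,"travel": [0,0,-2],"rot": [0,0,0]}
    - {"hand": 1,"travel": [0,0,0],"rot": [0,0,0]}
    - {"hand": 1,"travel": [0,0,0],"rot": [0,0,0]}

```text
t: 8.28
tcp_pos: [0.5975, 0.1101, 0.1459]
tcp_rot: [0.793, 0.609, -0.002, -0.001]
force: [0.0, 0.3, 0.9]
opening: 0.998
gripper_force: 0.0
```

```bash
python3 - <<'E'
from h import *
f=r.grab_frame("scene");cv2.imwrite("pics/s6.png",cv2.resize(f["frame"][100:190,260:350],(600,600),interpolation=cv2.INTER_CUBIC))
s=r.read_state();print(s["tcp_pos"])
E
```

```text
[0.59855218 0.11013703 0.14750597]
```

View pics/s6.png

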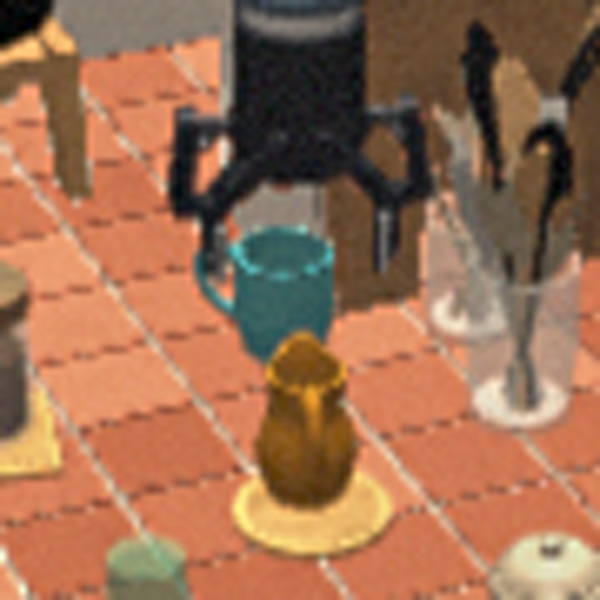

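Gripper centred over the jug (tips mid ~(298,262), rim (306,370)). Descend and pinch.

Request:
move_arm:
  motion:
    - {"hand": 1,"travel": [0.1,0,-2.2],"rot": [0,0,0]}
    - {"hand": 1,"travel": [0,0,-2.2],"rot": [0,0,0]}
    - {"hand": 1,"travel": [0,0,-2.2],"rot": [0,0,0]}
    - {"hand": 1,"travel": [0,0,-2.2],"rot": [0,0,0]}
    - {"hand": 1,"travel": [0,0,-1.7],"rot": [0,0,0]}
    - {"hand": 1,"travel": [0,0,0],"rot": [0,0,0]}
    - {"hand": 1,"travel": [0,0,0],"rot": [0,0,0]}
    - {"hand": 0.5,"travel": [0,0,0],"rot": [0,0,0]}
    - {"hand": 0.5,"travel": [0,0,0],"rot": [0,0,0]}
    - {"hand": 0.5,"travel": [0,0,0],"rot": [0,0,0]}
    - {"hand": 0.5,"travel": [0,0,0],"rot": [0,0,0]}
    - {"hand": 0.5,"travel": [0,0,0],"rot": [0,0,0]}
  force: 45

```text
t: 9.33
tcp_pos: [0.6013, 0.1105, 0.0456]
tcp_rot: [0.793, 0.609, 0.001, 0.001]
force: [-3.0, -1.1, 10.4]
opening: 0.651
gripper_force: 46.1
```

Request:
move_arm:
  motion:
    - {"hand": 0.5,"travel": [0,0,0],"rot": [0,0,0]}
    - {"hand": 0.5,"travel": [0,0,0.5],"rot": [0,0,0]}
    - {"hand": 0.5,"travel": [0,0,1],"rot": [0,0,0]}
    - {"hand": 0.5,"travel": [0,0,2],"rot": [0,0,0]}
    - {"hand": 0.5,"travel": [0,0,2.5],"rot": [0,0,0]}
    - {"hand": 0.5,"travel": [0,0,2.5],"rot": [0,0,0]}
    - {"hand": 0.5,"travel": [0,0,1.5],"rot": [0,0,0]}
    - {"hand": 0.5,"travel": [0,0,0],"rot": [0,0,0]}
    - {"hand": 0.5,"travel": [0,0,0],"rot": [0,0,0]}

```text
t: 10.08
tcp_pos: [0.6008, 0.1105, 0.1445]
tcp_rot: [0.793, 0.609, 0.001, 0.001]
force: [-0.6, -0.6, -2.4]
opening: 0.652
gripper_force: 48.1
```

```bash
python3 - <<'E'
from h import *
f=r.grab_frame("scene");cv2.imwrite("pics/s7.png",cv2.resize(f["frame"][100:190,260:350],(600,600),interpolation=cv2.INTER_CUBIC))
s=r.read_state();print(s["tcp_pos"],s["opening"],s["gripper_force"],s["force"],s["torque"])
E
```

```text
[0.59987707 0.11036328 0.14316903] 0.6524135099267139 48.04975919541903 [ 0.2711224   0.7419207  -3.70753856] [ 0.01656925 -0.01815794  0.02510972]
```

View pics/s7.png

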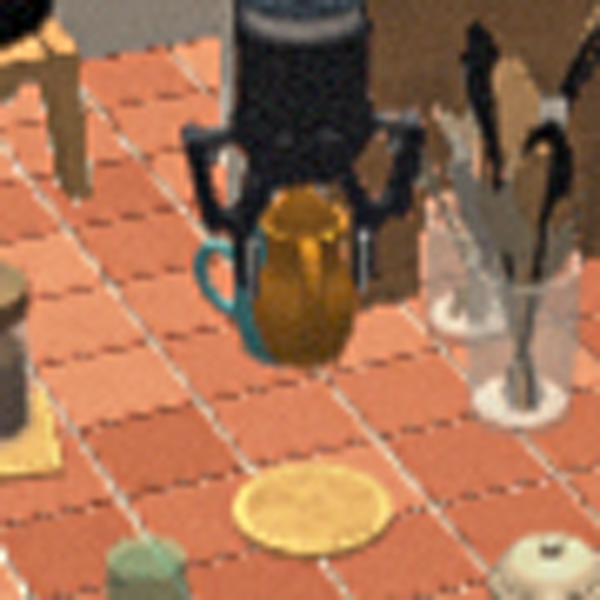

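Jug held upright, no tilt. Round coaster now empty, centre at crop (312,508). Carry the jug to the long coaster.

Request:
move_arm:
  motion:
    - {"hand": 0.5,"travel": [0,-1.5,0],"rot": [0,0,0.01]}
    - {"hand": 0.5,"travel": [0,-3,0],"rot": [0,0,0.01]}
    - {"hand": 0.5,"travel": [0,-4,0],"rot": [0,0,0.01]}
    - {"hand": 0.5,"travel": [0,-4,0],"rot": [0,0,0.01]}
    - {"hand": 0.5,"travel": [0,-4,0],"rot": [0,0,0.01]}
    - {"hand": 0.5,"travel": [0,-4,0],"rot": [0,0,0.01]}
    - {"hand": 0.5,"travel": [0,-4,0],"rot": [0,0,0.01]}
    - {"hand": 0.5,"travel": [0,-4,0],"rot": [0,0,0]}
    - {"hand": 0.5,"travel": [0.2,-4,0],"rot": [0,0,0]}
    - {"hand": 0.5,"travel": [0,-3,0],"rot": [0,0,0]}
    - {"hand": 0.5,"travel": [0,-1.5,0],"rot": [0,0,0]}
    - {"hand": 0.5,"travel": [0,-0.5,0],"rot": [0,0,0]}

```text
t: 11.13
tcp_pos: [0.6011, -0.2669, 0.1415]
tcp_rot: [0.772, 0.635, -0.001, -0.001]
force: [-0.2, 1.7, -2.1]
opening: 0.652
gripper_force: 48.0
```

```bash
python3 - <<'E'
from h import *
f=r.grab_frame("scene")
P=lambda x,y,z=.008:world(f,260+x/6.667-.4,100+y/6.667-.4,z)[:2]
print(P(312,508),P(233,508),P(392,508),(P(312,461)+P(312,557))/2)
for n,x,y in(("sq",89.5,184),("triv",193,347)): print(n,world(f,235+x/4-.4,120+y/4-.4,.008))
s=r.read_state();print(s["tcp_pos"])
g=r.grab_frame("top")
hsv=cv2.cvtColor(g["frame"],cv2.COLOR_BGR2HSV)
cv2.imwrite("pics/t8.png",cv2.resize(g["frame"][140:250,185:360],(787,495),interpolation=cv2.INTER_CUBIC))
E
```

```text
[0.59510175 0.09276574] [0.55175399 0.1118529 ] [0.63902203 0.07342649] [0.5951478  0.09287299]
sq [0.43843095 0.24502907 0.008     ]
triv [ 0.43721835 -0.05771404  0.008     ]
[ 0.6012303  -0.26607615  0.14167595]
```

View pics/t8.png

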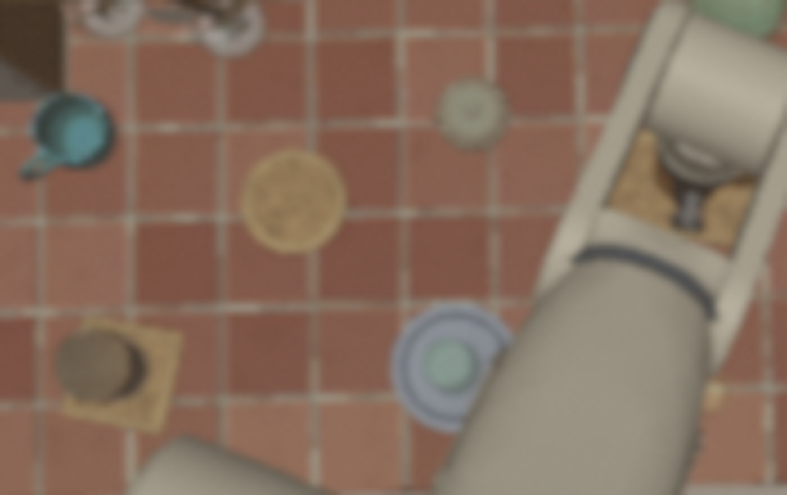

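Round coaster clear at crop (294,201); jug is above the long coaster. Lower it.

Request:
move_arm:
  motion:
    - {"hand": 0.5,"travel": [0.1,0.1,-2],"rot": [0,0,0]}
    - {"hand": 0.5,"travel": [0,0,-2.3],"rot": [0,0,0]}
    - {"hand": 0.5,"travel": [0,0,-2],"rot": [0,0,0]}
    - {"hand": 0.5,"travel": [0,0,-1.3],"rot": [0,0,0]}
    - {"hand": 0.5,"travel": [0,0,-0.8],"rot": [0,0,0]}
    - {"hand": 0.5,"travel": [0,0,-0.5],"rot": [0,0,0]}
    - {"hand": 0.5,"travel": [0,0,-0.4],"rot": [0,0,0]}
    - {"hand": 0.5,"travel": [0,0,-0.3],"rot": [0,0,0]}
    - {"hand": 0.5,"travel": [0,0,-0.1],"rot": [0,0,0]}
    - {"hand": 0.5,"travel": [0,0,0],"rot": [0,0,0]}
    - {"hand": 0.5,"travel": [0,0,0],"rot": [0,0,0]}

```text
t: 12.15
tcp_pos: [0.6036, -0.2638, 0.0469]
tcp_rot: [0.772, 0.636, 0.0, 0.0]
force: [0.4, 0.4, -1.8]
opening: 0.65
gripper_force: 48.0
```

Request:
move_arm:
  motion:
    - {"hand": 0.5,"travel": [0,0,-0.1],"rot": [0,0,0]}
    - {"hand": 0.5,"travel": [0,0,-0.1],"rot": [0,0,0]}
    - {"hand": 0.5,"travel": [0,0,0],"rot": [0,0,0]}
    - {"hand": 0.5,"travel": [0,0,0],"rot": [0,0,0]}

```text
t: 12.48
tcp_pos: [0.6037, -0.2638, 0.0457]
tcp_rot: [0.772, 0.636, 0.0, 0.0]
force: [-2.6, 1.3, 7.4]
opening: 0.655
gripper_force: 49.6
```

Contact. Release and lift.

Request:
move_arm:
  motion:
    - {"hand": 0.75,"travel": [0,0,0],"rot": [0,0,0]}
    - {"hand": 0.9,"travel": [0,0,0],"rot": [0,0,0]}
    - {"hand": 1,"travel": [0,0,0],"rot": [0,0,0]}
    - {"hand": 1,"travel": [0,0,0],"rot": [0,0,0]}
    - {"hand": 1,"travel": [0,0,2],"rot": [0,0,0]}
    - {"hand": 1,"travel": [0,0,3],"rot": [0,0,0]}
    - {"hand": 1,"travel": [0,0,3],"rot": [0,0,0]}
    - {"hand": 1,"travel": [0,0,3],"rot": [0,0,0]}
    - {"hand": 1,"travel": [0,0,3],"rot": [0,0,0]}
    - {"hand": 1,"travel": [0,0,1],"rot": [0,0,0]}
    - {"hand": 1,"travel": [0,0,0],"rot": [0,0,0]}

```text
t: 13.4
tcp_pos: [0.6049, -0.2644, 0.1976]
tcp_rot: [0.772, 0.636, 0.001, 0.002]
force: [0.0, 0.4, -0.0]
opening: 1.001
gripper_force: 0.0
```

Request:
move_arm:
  motion:
    - {"hand": 1,"travel": [-1,3.2,0],"rot": [0,0,-0.01]}
    - {"hand": 1,"travel": [-1.2,3.8,0],"rot": [0,0,-0.01]}
    - {"hand": 1,"travel": [-1.2,3.8,0],"rot": [0,0,-0.01]}
    - {"hand": 1,"travel": [-1.2,3.8,0],"rot": [0,0,-0.01]}
    - {"hand": 1,"travel": [-1.2,3.8,0],"rot": [0,0,-0.01]}
    - {"hand": 1,"travel": [-1.2,3.8,0],"rot": [0,0,-0.01]}
    - {"hand": 1,"travel": [-1.2,3.8,0],"rot": [0,0,0]}
    - {"hand": 1,"travel": [-1.2,3.8,0],"rot": [0,0,0]}
    - {"hand": 1,"travel": [-1.2,3.8,0],"rot": [0,0,0]}
    - {"hand": 1,"travel": [-1.2,3.8,0],"rot": [0,0,0]}
    - {"hand": 1,"travel": [-1.2,3.8,0],"rot": [0,0,0]}
    - {"hand": 1,"travel": [-1.2,3.8,0],"rot": [0,0,0]}

```text
t: 14.4
tcp_pos: [0.4593, 0.1876, 0.1926]
tcp_rot: [0.79, 0.613, -0.001, -0.0]
force: [1.2, 0.8, -0.0]
opening: 0.998
gripper_force: 0.0
```

```bash
python3 - <<'E'
from h import *
f=r.grab_frame("scene");cv2.imwrite("pics/s9.png",cv2.resize(f["frame"][110:260,235:385],(600,600),interpolation=cv2.INTER_CUBIC))
s=r.read_state();print(s["tcp_pos"])
from scipy.spatial.transform import Rotation as Q
from scipy.optimize import least_squares
def cloud(f):
    v,u=np.mgrid[:400,:640]
    d=np.stack([(u-f["cx"])/f["fx"],(v-f["cy"])/f["fy"],np.ones_like(u)],-1)*f["range_z"][...,None]
    return Q.from_quat(f["rotation"]).apply(d.reshape(-1,3))+np.array(f["eye"])
c=cloud(f)
p=c[(np.hypot(*(c[:,:2]-[.443,.251]).T)<.06)&(c[:,2]>.035)&(c[:,2]<.1)]
o=least_squares(lambda q:np.hypot(*(p[:,:2]-q).T)-.033,[.443,.251],loss="soft_l1",f_scale=.003).x;print("jar side fit",o,len(p))
l=c[(np.hypot(*(c[:,:2]-[.443,.251]).T)<.06)&(c[:,2]>.108)&(c[:,2]<.122)];print("lid",l.min(0),l.max(0),np.median(l,0))
E
```

```text
[0.45762422 0.19325588 0.1926202 ]
jar side fit [0.44309887 0.25655563] 221
lid [0.41022933 0.2200662  0.10852336] [0.47395885 0.28436443 0.11750896] [0.44165206 0.24827933 0.11258558]
```

View pics/s9.png

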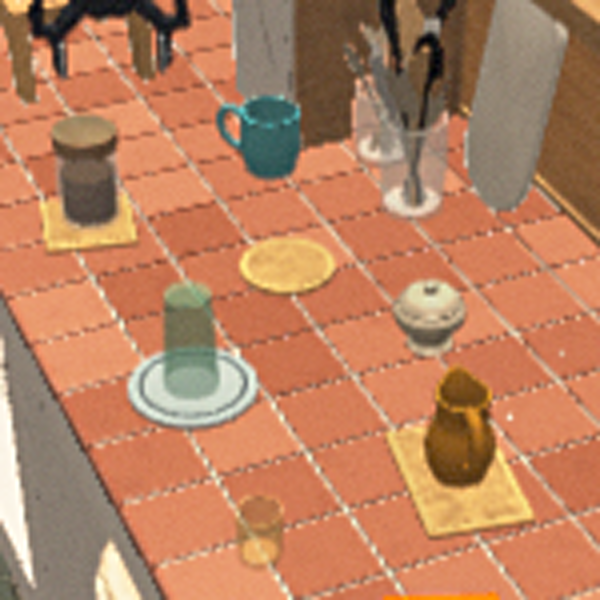

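Jug stands upright on the long coaster at (460,440); round coaster free at (288,265). Now the jar at (85,170).

Request:
move_arm:
  motion:
    - {"hand": 1,"travel": [-0.5,2,0],"rot": [0,0,0]}
    - {"hand": 1,"travel": [-0.5,2,0],"rot": [0,0,0]}
    - {"hand": 1,"travel": [-0.5,1.8,0],"rot": [0,0,0]}
    - {"hand": 1,"travel": [0,0,-2],"rot": [0,0,0]}
    - {"hand": 1,"travel": [0,0,-1],"rot": [0,0,0]}
    - {"hand": 1,"travel": [0,0,0],"rot": [0,0,0]}
    - {"hand": 1,"travel": [0,0,0],"rot": [0,0,0]}
    - {"hand": 1,"travel": [0,0,0],"rot": [0,0,0]}

```text
t: 15.12
tcp_pos: [0.4463, 0.2438, 0.1641]
tcp_rot: [0.791, 0.612, -0.0, -0.0]
force: [0.5, -0.5, 0.1]
opening: 1.001
gripper_force: 0.0
```

Request:
move_arm:
  motion:
    - {"hand": 1,"travel": [-0.4,0.8,0],"rot": [0,0,0]}
    - {"hand": 1,"travel": [0,0,0],"rot": [0,0,0]}
    - {"hand": 1,"travel": [0,0,-2],"rot": [0,0,0]}
    - {"hand": 1,"travel": [0,0,-2],"rot": [0,0,0]}
    - {"hand": 1,"travel": [0,0,-2],"rot": [0,0,0]}
    - {"hand": 1,"travel": [0,0,-2],"rot": [0,0,0]}
    - {"hand": 1,"travel": [0,0,-1.7],"rot": [0,0,0]}
    - {"hand": 1,"travel": [0,0,0],"rot": [0,0,0]}
    - {"hand": 1,"travel": [0,0,0],"rot": [0,0,0]}

```text
t: 15.87
tcp_pos: [0.4419, 0.2523, 0.0672]
tcp_rot: [0.79, 0.613, -0.001, -0.0]
force: [-0.2, -0.5, 0.4]
opening: 0.998
gripper_force: 0.0
```

Request:
move_arm:
  motion:
    - {"hand": 0.5,"travel": [0,0,0],"rot": [0,0,0]}
    - {"hand": 0.5,"travel": [0,0,0],"rot": [0,0,0]}
    - {"hand": 0.5,"travel": [0,0,0],"rot": [0,0,0]}
    - {"hand": 0.5,"travel": [0,0,0],"rot": [0,0,0]}
    - {"hand": 0.5,"travel": [0,0,0],"rot": [0,0,0]}
    - {"hand": 0.5,"travel": [0,0,0],"rot": [0,0,0]}
  force: 45

```text
t: 16.37
tcp_pos: [0.4433, 0.253, 0.0689]
tcp_rot: [0.79, 0.613, 0.001, 0.0]
force: [-0.9, 0.1, 6.8]
opening: 0.761
gripper_force: 48.8
```

Request:
move_arm:
  motion:
    - {"hand": 0.5,"travel": [0,0,0.5],"rot": [0,0,0]}
    - {"hand": 0.5,"travel": [0,0,1],"rot": [0,0,0]}
    - {"hand": 0.5,"travel": [0,0,2],"rot": [0,0,0]}
    - {"hand": 0.5,"travel": [0,0,2],"rot": [0,0,0]}
    - {"hand": 0.5,"travel": [0,0,1.5],"rot": [0,0,0]}
    - {"hand": 0.5,"travel": [0,0,1],"rot": [0,0,0]}
    - {"hand": 0.5,"travel": [0,0,0],"rot": [0,0,0]}

```text
t: 16.95
tcp_pos: [0.4434, 0.2531, 0.1499]
tcp_rot: [0.79, 0.613, 0.002, 0.0]
force: [0.8, -0.1, -3.6]
opening: 0.762
gripper_force: 50.9
```

```bash
cat >> h.py <<'E'
from scipy.spatial.transform import Rotation as Q
from scipy.optimize import least_squares
def cloud(f):
    v,u=np.mgrid[:400,:640]
    d=np.stack([(u-f["cx"])/f["fx"],(v-f["cy"])/f["fy"],np.ones_like(u)],-1)*f["range_z"][...,None]
    return Q.from_quat(f["rotation"]).apply(d.reshape(-1,3))+np.array(f["eye"])
E
python3 - <<'E'
from h import *
f=r.grab_frame("scene");s=r.read_state();t=s["tcp_pos"];print(t,s["gripper_force"],s["force"])
c=cloud(f)
p=c[(np.hypot(*(c[:,:2]-t[:2]).T)<.06)&(c[:,2]<.15)&(c[:,2]>.05)];print(len(p),"lowest",np.sort(p[:,2])[:5])
q=p[(p[:,2]<.13)];print(least_squares(lambda o:np.hypot(*(q[:,:2]-o).T)-.033,t[:2],loss="soft_l1",f_scale=.003).x)
# empty square coaster: yellow mask corners
hsv=cv2.cvtColor(f["frame"],cv2.COLOR_BGR2HSV);m=cv2.inRange(hsv,(15,90,120),(32,255,255))
m[:,:235]=0;m[:150]=0;m[180:]=0;m[:,280:]=0
k=cv2.findContours(m,0,2)[0];k=max(k,key=cv2.contourArea);R=cv2.approxPolyDP(k,3,True)[:,0];print(R.tolist())
w=np.array([world(f,*a,z=.008)[:2] for a in R]);print(w.round(4),w.mean(0))
E
```

```text
[0.44278142 0.25271082 0.14850668] 50.880215764045715 [-0.10725001  0.42804764 -2.89410367]
209 lowest [0.08839219 0.0891658  0.08930903 0.09151194 0.09158733]
[0.44421278 0.25721909]
[[266, 158], [245, 160], [247, 172], [267, 170]]
[[0.4923 0.2871]
 [0.4063 0.3073]
 [0.3863 0.215 ]
 [0.4652 0.1966]] [0.43753077 0.25154202]
```

Request:
move_arm:
  motion:
    - {"hand": 0.5,"travel": [1,-1,0],"rot": [0,0,0]}
    - {"hand": 0.5,"travel": [1.8,-1.9,0],"rot": [0,0,0]}
    - {"hand": 0.5,"travel": [2.2,-2.3,0],"rot": [0,0,0]}
    - {"hand": 0.5,"travel": [2.4,-2.5,0],"rot": [0,0,0]}
    - {"hand": 0.5,"travel": [2.4,-2.5,0],"rot": [0,0,0]}
    - {"hand": 0.5,"travel": [2.2,-2.3,0],"rot": [0,0,0]}
    - {"hand": 0.5,"travel": [1.8,-1.9,0],"rot": [0,0,0]}
    - {"hand": 0.5,"travel": [1.1,-1.1,0],"rot": [0,0,0]}
    - {"hand": 0.5,"travel": [0.5,-0.5,0],"rot": [0,0,0]}
    - {"hand": 0.5,"travel": [0,0,0],"rot": [0,0,0]}
    - {"hand": 0.5,"travel": [0,0,0],"rot": [0,0,0]}
    - {"hand": 0.5,"travel": [0,0,0],"rot": [0,0,0]}

```text
t: 18.0
tcp_pos: [0.595, 0.0934, 0.1468]
tcp_rot: [0.79, 0.613, -0.001, -0.001]
force: [0.2, -0.3, -2.7]
opening: 0.764
gripper_force: 50.9
```

Request:
move_arm:
  motion:
    - {"hand": 0.5,"travel": [0,0,-2],"rot": [0,0,0]}
    - {"hand": 0.5,"travel": [0,0,-2],"rot": [0,0,0]}
    - {"hand": 0.5,"travel": [0,0,-1.6],"rot": [0,0,0]}
    - {"hand": 0.5,"travel": [0,0,-1],"rot": [0,0,0]}
    - {"hand": 0.5,"travel": [0,0,-0.6],"rot": [0,0,0]}
    - {"hand": 0.5,"travel": [0,0,-0.3],"rot": [0,0,0]}
    - {"hand": 0.5,"travel": [0,0,0],"rot": [0,0,0]}
    - {"hand": 0.5,"travel": [0,0,0],"rot": [0,0,0]}

```text
t: 18.67
tcp_pos: [0.5966, 0.0927, 0.073]
tcp_rot: [0.79, 0.613, 0.0, 0.0]
force: [-0.3, 0.2, -2.9]
opening: 0.763
gripper_force: 51.0
```

Still hanging (−2.9 N); about 4 mm left.

Request:
move_arm:
  motion:
    - {"hand": 0.5,"travel": [0,0,-0.2],"rot": [0,0,0]}
    - {"hand": 0.5,"travel": [0,0,-0.1],"rot": [0,0,0]}
    - {"hand": 0.5,"travel": [0,0,-0.1],"rot": [0,0,0]}
    - {"hand": 0.5,"travel": [0,0,0],"rot": [0,0,0]}
    - {"hand": 0.5,"travel": [0,0,0],"rot": [0,0,0]}

```text
t: 19.08
tcp_pos: [0.5967, 0.0924, 0.0689]
tcp_rot: [0.79, 0.613, 0.0, 0.0]
force: [-1.4, -0.8, 4.2]
opening: 0.761
gripper_force: 51.1
```

Request:
move_arm:
  motion:
    - {"hand": 0.85,"travel": [0,0,0],"rot": [0,0,0]}
    - {"hand": 1,"travel": [0,0,0],"rot": [0,0,0]}
    - {"hand": 1,"travel": [0,0,0],"rot": [0,0,0]}
    - {"hand": 1,"travel": [0,0,0],"rot": [0,0,0]}
    - {"hand": 1,"travel": [0,0,2],"rot": [0,0,0]}
    - {"hand": 1,"travel": [0,0,3],"rot": [0,0,0]}
    - {"hand": 1,"travel": [0,0,3],"rot": [0,0,0]}
    - {"hand": 1,"travel": [0,0,3],"rot": [0,0,0]}
    - {"hand": 1,"travel": [0,0,1],"rot": [0,0,0]}
    - {"hand": 1,"travel": [0,0,0],"rot": [0,0,0]}

```text
t: 19.92
tcp_pos: [0.5981, 0.0927, 0.1913]
tcp_rot: [0.79, 0.613, 0.002, 0.001]
force: [0.4, -0.0, -0.7]
opening: 1.002
gripper_force: 0.0
```

Request:
move_arm:
  motion:
    - {"hand": 1,"travel": [-1.6,-1.5,0],"rot": [0,0,0]}
    - {"hand": 1,"travel": [-2.5,-2.3,0],"rot": [0,0,0]}
    - {"hand": 1,"travel": [-2.6,-2.4,0],"rot": [0,0,0]}
    - {"hand": 1,"travel": [-2.6,-2.4,0],"rot": [0,0,0]}
    - {"hand": 1,"travel": [-2.6,-2.4,0],"rot": [0,0,0]}
    - {"hand": 1,"travel": [-2.5,-2.3,0],"rot": [0,0,0]}
    - {"hand": 1,"travel": [-1.4,-1.3,0],"rot": [0,0,0]}
    - {"hand": 1,"travel": [0,0,-2],"rot": [0,0,0]}
    - {"hand": 1,"travel": [0,0,-2],"rot": [0,0,0]}
    - {"hand": 1,"travel": [0,0,0],"rot": [0,0,0]}
    - {"hand": 1,"travel": [0,0,0],"rot": [0,0,0]}

```text
t: 20.83
tcp_pos: [0.4367, -0.0534, 0.1467]
tcp_rot: [0.79, 0.613, -0.002, -0.002]
force: [0.1, -0.7, -0.2]
opening: 1.002
gripper_force: 0.0
```

Request:
move_arm:
  motion:
    - {"hand": 1,"travel": [0.1,0,-2],"rot": [0,0,0]}
    - {"hand": 1,"travel": [0,0,-2],"rot": [0,0,0]}
    - {"hand": 1,"travel": [0,0,-2],"rot": [0,0,0]}
    - {"hand": 1,"travel": [0,0,-1.8],"rot": [0,0,0]}
    - {"hand": 1,"travel": [0,0,0],"rot": [0,0,0]}
    - {"hand": 1,"travel": [0,0,0],"rot": [0,0,0]}
    - {"hand": 0.4,"travel": [0,0,0],"rot": [0,0,0]}
    - {"hand": 0.4,"travel": [0,0,0],"rot": [0,0,0]}
    - {"hand": 0.4,"travel": [0,0,0],"rot": [0,0,0]}
    - {"hand": 0.4,"travel": [0,0,0],"rot": [0,0,0]}
    - {"hand": 0.4,"travel": [0,0,0],"rot": [0,0,0]}
    - {"hand": 0.4,"travel": [0,0,0],"rot": [0,0,0]}
  force: 30

```text
t: 21.83
tcp_pos: [0.44, -0.0536, 0.0714]
tcp_rot: [0.79, 0.613, 0.001, 0.001]
force: [-1.0, 1.1, 9.6]
opening: 0.509
gripper_force: 29.4
```

Request:
move_arm:
  motion:
    - {"hand": 0.4,"travel": [0,0,0],"rot": [0,0,0]}
    - {"hand": 0.4,"travel": [0,0,0.5],"rot": [0,0,0]}
    - {"hand": 0.4,"travel": [0,0,1.5],"rot": [0,0,0]}
    - {"hand": 0.4,"travel": [0,0,2],"rot": [0,0,0]}
    - {"hand": 0.4,"travel": [0,0,2],"rot": [0,0,0]}
    - {"hand": 0.4,"travel": [0,0,1.5],"rot": [0,0,0]}
    - {"hand": 0.4,"travel": [0,0,0.5],"rot": [0,0,0]}
    - {"hand": 0.4,"travel": [0,0,0],"rot": [0,0,0]}
    - {"hand": 0.4,"travel": [0,0,0],"rot": [0,0,0]}

```text
t: 22.58
tcp_pos: [0.4391, -0.0536, 0.1502]
tcp_rot: [0.79, 0.613, 0.0, 0.0]
force: [0.4, 0.2, -1.4]
opening: 0.516
gripper_force: 31.2
```

```bash
python3 - <<'E'
from h import *
f=r.grab_frame("scene");s=r.read_state();t=s["tcp_pos"];print(t,s["gripper_force"],s["force"])
c=cloud(f)
p=c[(np.hypot(*(c[:,:2]-t[:2]).T)<.05)&(c[:,2]<.14)&(c[:,2]>.03)];print(len(p),"lowest",np.sort(p[:,2])[:5])
q=p[(p[:,2]<.12)];print(least_squares(lambda o:np.hypot(*(q[:,:2]-o).T)-.026,t[:2],loss="soft_l1",f_scale=.003).x)
E
```

```text
[ 0.43865814 -0.05353018  0.14966159] 31.17281672952231 [-0.08994685  0.43861776 -0.92149759]
183 lowest [0.08495753 0.08508569 0.08582966 0.08593786 0.08778664]
[ 0.43806612 -0.04905631]
```

Request:
move_arm:
  motion:
    - {"hand": 0.4,"travel": [0,1.5,0],"rot": [0,0,0]}
    - {"hand": 0.4,"travel": [0,3,0],"rot": [0,0,0]}
    - {"hand": 0.4,"travel": [0,4,0],"rot": [0,0,0]}
    - {"hand": 0.4,"travel": [0.2,4,0],"rot": [0,0,0]}
    - {"hand": 0.4,"travel": [0,4,0],"rot": [0,0,0]}
    - {"hand": 0.4,"travel": [0,4,0],"rot": [0,0,0]}
    - {"hand": 0.4,"travel": [0,4,0],"rot": [0,0,0]}
    - {"hand": 0.4,"travel": [0,3,0],"rot": [0,0,0]}
    - {"hand": 0.4,"travel": [0,2,0],"rot": [0,0,0]}
    - {"hand": 0.4,"travel": [0,1,0],"rot": [0,0,0]}
    - {"hand": 0.4,"travel": [0,0,0],"rot": [0,0,0]}
    - {"hand": 0.4,"travel": [0,0,0],"rot": [0,0,0]}

```text
t: 23.63
tcp_pos: [0.4406, 0.2508, 0.1493]
tcp_rot: [0.79, 0.613, -0.001, 0.0]
force: [0.7, -0.7, -1.2]
opening: 0.514
gripper_force: 31.2
```

Request:
move_arm:
  motion:
    - {"hand": 0.4,"travel": [0,0,-2],"rot": [0,0,0]}
    - {"hand": 0.4,"travel": [0,0,-2],"rot": [0,0,0]}
    - {"hand": 0.4,"travel": [0,0,-1.7],"rot": [0,0,0]}
    - {"hand": 0.4,"travel": [0,0,-1],"rot": [0,0,0]}
    - {"hand": 0.4,"travel": [0,0,-0.6],"rot": [0,0,0]}
    - {"hand": 0.4,"travel": [0,0,-0.3],"rot": [0,0,0]}
    - {"hand": 0.4,"travel": [0,0,0],"rot": [0,0,0]}
    - {"hand": 0.4,"travel": [0,0,0],"rot": [0,0,0]}

```text
t: 24.3
tcp_pos: [0.4417, 0.2513, 0.0748]
tcp_rot: [0.79, 0.613, 0.0, 0.0]
force: [0.8, 0.0, -0.5]
opening: 0.51
gripper_force: 31.2
```

Request:
move_arm:
  motion:
    - {"hand": 0.4,"travel": [0,0,-0.2],"rot": [0,0,0]}
    - {"hand": 0.4,"travel": [0,0,-0.1],"rot": [0,0,0]}
    - {"hand": 0.4,"travel": [0,0,-0.1],"rot": [0,0,0]}
    - {"hand": 0.4,"travel": [0,0,0],"rot": [0,0,0]}
    - {"hand": 0.4,"travel": [0,0,0],"rot": [0,0,0]}

```text
t: 24.72
tcp_pos: [0.4418, 0.2521, 0.0715]
tcp_rot: [0.79, 0.613, 0.001, -0.0]
force: [-1.9, 0.5, 9.5]
opening: 0.512
gripper_force: 32.2
```

Seated. Release, lift and move aside (towards the left) for a clear look.

Request:
move_arm:
  motion:
    - {"hand": 0.7,"travel": [0,0,0],"rot": [0,0,0]}
    - {"hand": 0.9,"travel": [0,0,0],"rot": [0,0,0]}
    - {"hand": 1,"travel": [0,0,0],"rot": [0,0,0]}
    - {"hand": 1,"travel": [0,0,0],"rot": [0,0,0]}
    - {"hand": 1,"travel": [0,0,2],"rot": [0,0,0]}
    - {"hand": 1,"travel": [0,0,3],"rot": [0,0,0]}
    - {"hand": 1,"travel": [0,0,3],"rot": [0,0,0]}
    - {"hand": 1,"travel": [0,0,3],"rot": [0,0,0]}
    - {"hand": 1,"travel": [0,0,3],"rot": [0,0,0]}
    - {"hand": 1,"travel": [0,0,2],"rot": [0,0,0]}
    - {"hand": 1,"travel": [0,0,0],"rot": [0,0,0]}

```text
t: 25.63
tcp_pos: [0.4433, 0.2526, 0.2347]
tcp_rot: [0.79, 0.613, 0.003, 0.001]
force: [0.1, 0.6, 0.7]
opening: 1.0
gripper_force: 0.0
```

Request:
move_arm:
  motion:
    - {"hand": 1,"travel": [-1.5,2.5,0],"rot": [0,0,0.1]}
    - {"hand": 1,"travel": [-1.5,2.5,0],"rot": [0,0,0.1]}
    - {"hand": 1,"travel": [-1.5,2.5,0],"rot": [0,0,0.1]}
    - {"hand": 1,"travel": [-1.5,2.5,0],"rot": [0,0,0.1]}
    - {"hand": 1,"travel": [-1.5,2.5,0],"rot": [0,0,0.1]}
    - {"hand": 1,"travel": [-1.5,2.5,0],"rot": [0,0,0.1]}
    - {"hand": 1,"travel": [-1.5,2.5,0],"rot": [0,0,0.1]}
    - {"hand": 1,"travel": [-1.5,2.5,0],"rot": [0,0,0.1]}
    - {"hand": 1,"travel": [-1.5,2.5,0],"rot": [0,0,0.1]}
    - {"hand": 1,"travel": [-1.5,2.5,0],"rot": [0,0,0.1]}
    - {"hand": 1,"travel": [-1.5,2.5,0],"rot": [0,0,0.1]}
    - {"hand": 1,"travel": [0,0,0],"rot": [0,0,0]}

```text
t: 26.63
tcp_pos: [0.2738, 0.5299, 0.2293]
tcp_rot: [0.35, 0.937, 0.0, -0.001]
force: [0.1, -1.1, -0.3]
opening: 0.993
gripper_force: 0.0
```

```bash
python3 - <<'E'
from h import *
f=r.grab_frame("scene");g=r.grab_frame("top");print(r.read_state()["tcp_pos"])
a=cv2.resize(g["frame"][150:245,190:360],(760,425),interpolation=cv2.INTER_CUBIC)
b=np.hstack([cv2.resize(x,(253,170),interpolation=cv2.INTER_CUBIC) for x in (f["frame"][128:178,230:304],f["frame"][140:190,270:344],f["frame"][195:245,310:384])])
b=cv2.resize(b,(760,172));cv2.imwrite("pics/fin.png",np.vstack([a,b]))
E
```

```text
[0.2754496  0.52652693 0.2291386 ]
```

View pics/fin.png

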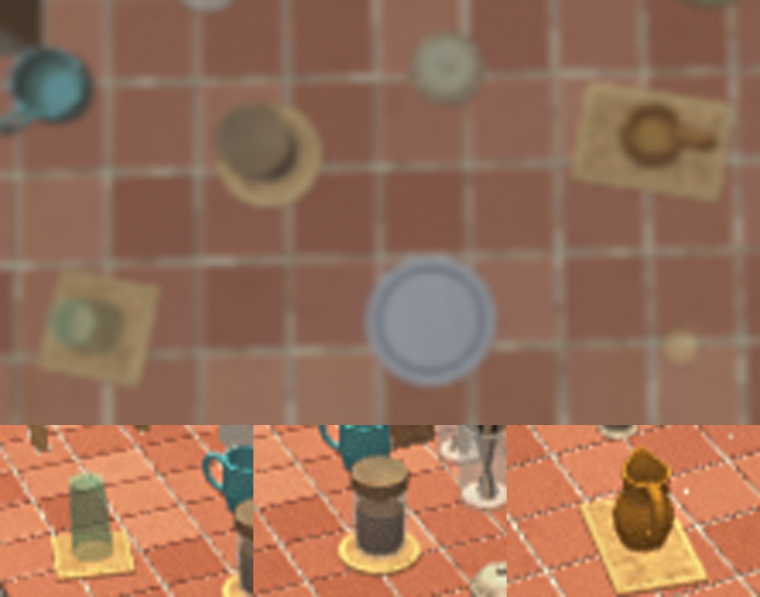

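All three stand upright on their own coasters, with trivet (431,320) empty and bystanders unmoved. Quick numeric check of centring, from the pixels read here.

```bash
python3 - <<'E'
from h import *
import pickle
f=pickle.load(open("top0.pkl","rb"))
T=lambda x,y,z:world(f,190+x/4.47-.4,150+y/4.47-.4,z)[:2]
for n,a,b in(("jar",(257,144,.114),(269,154,.008)),("glass",(80,325,.108),(100,329,.008)),("jug",(652,134,.101),(653,142,.008))): print(n,T(*a).round(4),T(*b).round(4),((T(*a)-T(*b))*1000).round(1))
E
```

```text
jar [0.5945 0.0908] [0.5994 0.0959] [-5. -5.]
glass [0.4394 0.2464] [0.4396 0.2526] [-0.2 -6.2]
jug [ 0.5981 -0.2571] [ 0.6035 -0.2634] [-5.3  6.3]
```

```bash
python3 -c "
from rig import r
print(r.close_job())"
```

```text
the job is handed in; nothing more can be done
None
```

The job is handed in: the coffee jar, green glass and milk jug each stand upright on their own coasters, 5–8 mm off centre by a rough pixel check, with the trivet empty, the bystanders untouched and about 27 s of the 112 s used.

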